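# Dispense one culture plate and slide it onto the counting pad

### The arm

A 6-joint arm with a two-finger parallel gripper is mounted at the origin on a cart in front of the work surface, level with it; the furniture and walls round the work are solid. World frame = base frame: x ahead of the robot, y to its left, z up, the work surface at z = 0. Lengths are in m, angles in rad, forces in N, time in s.
With the tool pointing down it reaches from about 0.275 to 0.85 m from the base axis. Payload 19 kg.
Tool frame: the origin (TCP) lies between the finger pads; the fingertips stand 25 mm ahead of it and the grasp point (between the pads) lies 6 mm ahead of it (env.tip_extent is the distance from the TCP to the fingertips, in m); z points along the fingers, y is the line along which they close (so a half turn about z gives the same grasp; the last joint's range is limited). The gripper opens to 85 mm and grips with 20 to 120 N. Pads are 22 mm wide; open, the fingers measure 114 mm over their backs; the gripper's body (76 mm by 85 mm) begins 54 mm behind the grasp point. The pads swing forward as they close: fully open they stand 13 mm farther back than shut.
Start: joints at [1.121, 0.15, 1.437, -0, 1.554, -0.134], TCP at [0.179, 0.547, 0.256] pointing down, gripper open.
Joint ranges: [-2.8, 2.8], [-0.68, 2.1], [0.12, 2.68], [-1.39, 4.53], [0.16, 2.79], [-2.81, 2.81]. Speed limits (rad/s): [1.89, 1.89, 2.22, 3.01, 3.01, 3.01].

### API

Orientations are given as a unit quaternion [x, y, z, w].
In Python, from workcell import env gives the robot as it stands.
- The arm moves only by the shell command python3 -m handwheel 'ROWS' [OPENING] [FORCE]. ROWS is JSON, a list of rows, each a list of 2 entries, a list of its own where there are three numbers: the shift along the tool's x, y, z in cm, then the turn about the tool's z in degrees. In form: [[[dx, dy, dz], spin], ...]. A call has 1 to 12 rows; each row shifts and turns the commanded pose from where the row before left it, along the tool's axes as they then stand; what a row does not reach is not made up. A row lasts 1/8 s, in which the tool goes at most 62.5 mm and 10.7 degrees, less where a joint would pass 70% of its speed; a pose out of reach is approached as far as the arm can. A call with a gripper value outside its range is refused whole. OPENING is the opening, from 0 (shut) to 1 (fully open), set as the call begins (- or left out, the last holds). The fingers move at their own pace and stop on an object; FORCE is the grip in N (left out, the last holds). Time passes only in rows, so rows that do not move let the fingers close. It gives the time, the measured TCP pose, the force, the opening and the grip force at its end, in the units of the state.
- env.state(): the state, without advancing time (a new reading comes with each control period).
- env.camera(name): name is "side" or "top" or "wrist"; returns a dict with "image" (420x560x3 uint8, blue, green, red), "K" (3x3 intrinsics, pixels), "D" ([k1, k2, p1, p2, k3] as OpenCV has them; the pictures are not rectified), "camera_from_world" (4x4, takes a point from world to camera coordinates); the wrist camera has in their place "hand_eye" (4x4, takes a point from camera to tool coordinates, whose origin is the TCP and whose axes are the flange's). Camera axes: x right, y down, z forward; pixel columns grow to the right and rows downward; lengths in m; the calibration is good to about 2 mm. A picture is of the moment at which its call begins: read the wrist's pose just before it. There is no depth.
- env.job_done(): hands the job in; it is judged then, once.
The state is a dict: "time": time; "q": joint angles; "qd": joint speeds; "joint_efforts": joint torques, N m; "tool_pos": TCP position; "eef_rot": TCP orientation; "wrist_force": force on the tool from outside, world axes, zero at the start; "wrist_torque": the same for the moment, N m; "finger_gap": finger opening in m; "grasp_force": force on a finger pad.
Only numpy, scipy, OpenCV 4.12 (cv2) and the standard library are available. Lean on these libraries where they do the work, as an engineer would, in place of code of your own. Each camera call takes 0.05 s, during which the arm holds its last target. There are 200 camera calls.

### The job

Press the plunger of the plate dispenser all the way down once and let it come fully back up, so that one culture plate comes out of the slot. Then push that plate along the bench with the fingers, without picking it up, until it lies wholly on the round white counting pad. Leave the other plates in the dispenser, and do not disturb the vial, the tape roll or the timer.

Things in the scene. Friction and masses are not known exactly. Their poses are not given: they have to be found in the camera images.
- dispenser: White and clear-walled plate dispenser fixed to the bench. Origin on the bench under the middle of its plate stack; x points out of the ejecting slot, z up. Stack tower: x -56 to +53 mm, y +-57 mm, 50 mm high, open on top, slot 20 mm high in front. Behind it a closed drive housing: x -192 to -52, y +-42, 60 mm high, with the plunger on top at x = -105, y = 0.
- plunger_top (a point): Middle of the flat top of the plunger's black round button (28 mm diameter, 12 mm thick, on a vertical steel stem). 110 mm above the bench when up, 77 mm when fully down; vertical travel 32.5 mm.
- plunger (a joint): Plunger position in m: 0 up, 0.0325 fully down. It springs back up by itself; pushing it takes 3 to 5 N to hold and about 5 to 10 N while it moves at 30 mm/s (more if faster), so a force stop under 12 N may end the press too early; then comes a hard stop.
- plate_bottom: Lowest of three equal closed culture plates (round, flat, beige, 90 mm diameter, 15 mm high, about 20 g): the one that comes out. Origin at the centre of its underside. One full press slides it out along the bench until its centre is about x = +125 mm, y = 0 in the dispenser's frame (farther if pressed fast).
- plate_middle: Second plate of the stack, same size; its underside is 15 mm above the bench at first; drops to the bench when the first is out and the plunger is up again (a hidden blade springs back in). Origin at the centre of its underside.
- plate_top: Third plate of the stack, same size; starts with its underside 30 mm above the bench. Origin at the centre of its underside.
- pad: Round thin white counting pad lying flat and fixed on the bench, 120 mm diameter, under 1 mm thick (things slide over its edge freely). Origin at its centre. It lies ahead of the slot, off to the left or to the right of it.
- vial: Bystander: small upright screw-cap vial, 13 mm diameter, 54 mm high, standing off to the other side of the slot from the pad. Origin at the centre of its underside.
- tape_roll: Bystander: roll of tape lying flat, 62 mm diameter, 19 mm high. Origin at the centre of its underside.
- timer: Bystander: bench timer, 24 x 68 x 58 mm high. Origin at the centre of its underside.
There are look-alikes about, which are no part of the job. Leave any green or pink look-alike of the plate_top alone.

How it is judged:
On the way, in this order (a step that is already met when the one before it is completed fails the run):
1. the plunger is pressed all the way down and has driven the bottom plate out of the slot (value of joint plunger above 0.029 m and x of plate_bottom in the frame of dispenser above 0.11 m), for 0.05 s.
2. the plunger is back up and the next plate has dropped into place in the dispenser (value of joint plunger below 0.003 m and x of plate_bottom in the frame of dispenser above 0.105 m and height (world z) of plate_middle below 0.004 m), for 0.1 s.
At the end, for the whole second after the job is handed in: The ejected plate lies flat and still on the pad, its centre within 18 mm of the pad's (no more than about 3 mm of its rim over the edge); the plunger is up; the other two plates lie stacked in the dispenser (horizontal distance between plate_bottom and pad below 0.018 m and height (world z) of plate_bottom below 0.003 m and angle between plate_bottom's own z axis and vertical below 0.05 rad and linear speed of plate_bottom below 0.01 m/s and value of joint plunger below 0.003 m and height (world z) of plate_middle below 0.004 m and height (world z) of plate_top below 0.019 m and x of each of plate_middle, plate_top in the frame of dispenser below 0.01 m); the robot touches nothing.
It fails at once if the ejected plate is lifted off the bench or tipped (height (world z) of plate_bottom above 0.01 m or angle between plate_bottom's own z axis and vertical above 0.2 rad).
It fails at once if a second plate leaves the dispenser, or one is lifted out (x of any of plate_middle, plate_top in the frame of dispenser above 0.02 m or height (world z) of plate_middle above 0.022 m or height (world z) of plate_top above 0.037 m).
It fails at once if the vial, the tape roll or the timer is pushed away or knocked over (distance of any of vial, tape_roll, timer from where it was at the start of the episode above 0.015 m or angle between any of vial, timer's own z axis and vertical above 0.4 rad).
It also fails if it takes over 42 s, if anything falls off the work surface, if the arm or the gripper's body presses on something with over 40 N, if the wrist force passes 120 N, or if a joint passes its speed limit or range.

## Working session

There is one attempt and no reset: what is moved stays moved. The work goes in short steps, Python scripts to look and compute and a shell command to move; the robot and the scene stay as the last step left them, time stands still between calls to the robot, and variables do not carry over. Pictures are saved under pics/ and viewed, at most 10 in all, crops included, and the job is handed in when it is done.

```bash
mkdir -p pics; cat > h.py <<'E'
import numpy as np, cv2
from workcell import env
from scipy.spatial.transform import Rotation as R
def ray(c,px):
    u=cv2.undistortPoints(np.array([[px]],float),np.array(c["K"]),np.array(c["D"]))[0,0]
    T=np.array(c["camera_from_world"]);Rm=T[:3,:3]
    return -Rm.T@T[:3,3], Rm.T@np.array([u[0],u[1],1.])
def onplane(c,px,z):
    o,d=ray(c,px);return o+d*(z-o[2])/d[2]
def two(c1,p1,c2,p2):
    o1,d1=ray(c1,p1);o2,d2=ray(c2,p2)
    s=np.linalg.lstsq(np.c_[d1,-d2],o2-o1,rcond=None)[0]
    a,b=o1+s[0]*d1,o2+s[1]*d2
    return (a+b)/2,np.linalg.norm(a-b)
E
python3 - <<'E'
from h import *
import pickle
s=env.state();print(s["tool_pos"],s["eef_rot"],s["time"],env.tip_extent)
cs={n:env.camera(n) for n in("top","side")}
pickle.dump(cs,open("c0.pkl","wb"))
for n,c in cs.items():
    cv2.imwrite(f"pics/{n}0.png",c["image"]); print(n,np.linalg.inv(np.array(c["camera_from_world"]))[:3].round(3).tolist(),np.array(c["K"])[0,0])
E
```

```text
[0.17851288 0.54636822 0.25570266] [ 1.57262437e-01  9.87556669e-01 -5.65714315e-04 -1.74402968e-04] 0.0 0.025
top [[0.015, -0.987, 0.161, 0.336], [-1.0, -0.012, 0.017, 0.255], [-0.015, -0.161, -0.987, 1.245]] 434.40435863790043
side [[1.0, -0.022, 0.009, 0.511], [-0.019, -0.475, 0.88, -0.481], [-0.015, -0.88, -0.476, 0.496]] 394.34970669969925
```

View pics/top0.png

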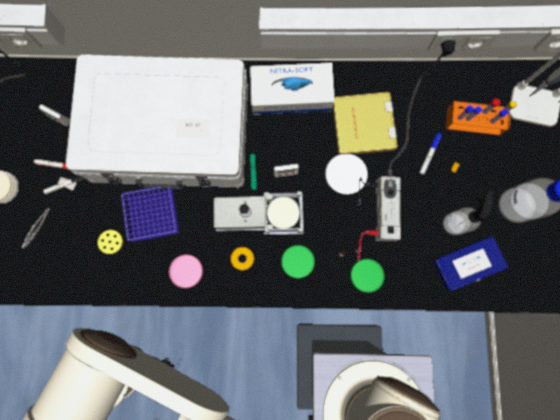

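View pics/side0.png

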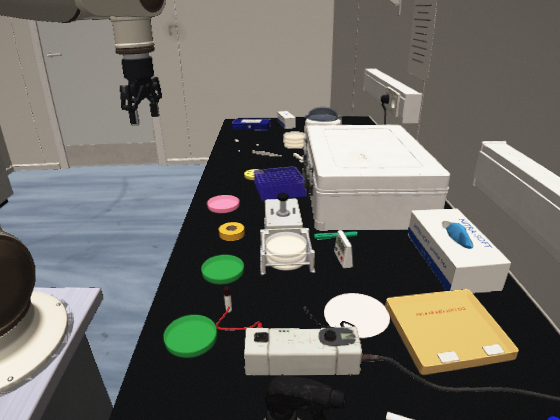

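The top view shows the slot facing right (world -y). The plunger is at about (245,209), the stack at (284,212), the pad at (347,174), the vial near (341,254), the timer at (286,170) and a power strip at (389,208). The side view has the plunger button at (283,198), the stack at (287,250), the pad at (357,315), the vial at (228,302) and the timer at (344,250).

```bash
python3 - <<'E'
from h import *
import pickle
cs=pickle.load(open("c0.pkl","rb"));t,s=cs["top"],cs["side"]
def blob(c,box,f):
    x0,y0,x1,y1=box;im=c["image"][y0:y1,x0:x1].astype(int)
    m=f(im).astype(np.uint8);n,l,st,ce=cv2.connectedComponentsWithStats(m)
    i=1+np.argmax(st[1:,4]);x,y,w,h,a=st[i]
    return ce[i]+[x0,y0],(x+x0,y+y0,w,h,a),(l==i)
dark=lambda im:im.max(2)<75
white=lambda im:im.min(2)>150
beige=lambda im:(im.min(2)>120)&(im[...,2]-im[...,0]>12)
pt=blob(t,(232,198,258,222),dark);ps=blob(s,(272,190,296,206),dark)
print("plunger",pt[:2],ps[:2]);print(two(t,pt[0],s,ps[0]),onplane(t,pt[0],.11),onplane(s,ps[0],.11))
a=blob(t,(320,150,372,198),white);b=blob(s,(318,285,395,340),white)
print("pad",a[:2],b[:2],onplane(t,a[0],0),onplane(s,b[0],0),two(t,a[0],s,b[0]))
a=blob(t,(264,192,304,234),beige);b=blob(s,(262,228,312,272),beige)
print("stack",a[:2],b[:2],onplane(t,a[0],.045))
for n,px,z in(("vial",(341,254),0.05),("timertop",(286,170),.058),("strip L",(376,208),.04),("strip lo",(388,241),.04),("house L",(214,212),.06),("tape",(242,259),.0)):print(n,onplane(t,px,z).round(3))
a=cv2.resize(t["image"][150:270,205:405],None,fx=4,fy=4,interpolation=cv2.INTER_CUBIC)
cv2.imwrite("pics/tz.png",a)
b=cv2.resize(s["image"][185:385,195:405],None,fx=3,fy=3,interpolation=cv2.INTER_CUBIC)
cv2.imwrite("pics/sz.png",b)
E
```

```text
plunger (array([243.64, 208.5 ]), (np.int32(240), np.int32(205), np.int32(8), np.int32(8), np.int32(50))) (array([282.5 , 196.35]), (np.int32(277), np.int32(193), np.int32(12), np.int32(8), np.int32(80)))
(array([0.53368814, 0.35424158, 0.10326556]), np.float64(0.0009216360815144716)) [0.53298494 0.35368964 0.11      ] [0.53284487 0.33972923 0.11      ]
pad (array([345.98932113, 173.41952708]), (np.int32(326), np.int32(154), np.int32(41), np.int32(40), np.int32(1311))) (array([357.29847909, 313.96625475]), (np.int32(324), np.int32(293), np.int32(66), np.int32(47), np.int32(2104))) [0.66015333 0.06505151 0.        ] [0.66065975 0.06200443 0.        ] (array([ 0.66110414,  0.064651  , -0.00248473]), np.float64(0.0005873943120865322))
stack (array([282.91537377, 211.63046544]), (np.int32(268), np.int32(197), np.int32(31), np.int32(31), np.int32(709))) (array([284.34690102, 248.93246994]), (np.int32(262), np.int32(232), np.int32(44), np.int32(32), np.int32(1081))) [0.53669846 0.24906392 0.045     ]
vial [0.42  0.089 0.05 ]
timertop [0.653 0.242 0.058]
strip L [ 0.551 -0.011  0.04 ]
strip lo [ 0.459 -0.042  0.04 ]
house L [0.531 0.44  0.06 ]
tape [0.406 0.364 0.   ]
```

View pics/tz.png

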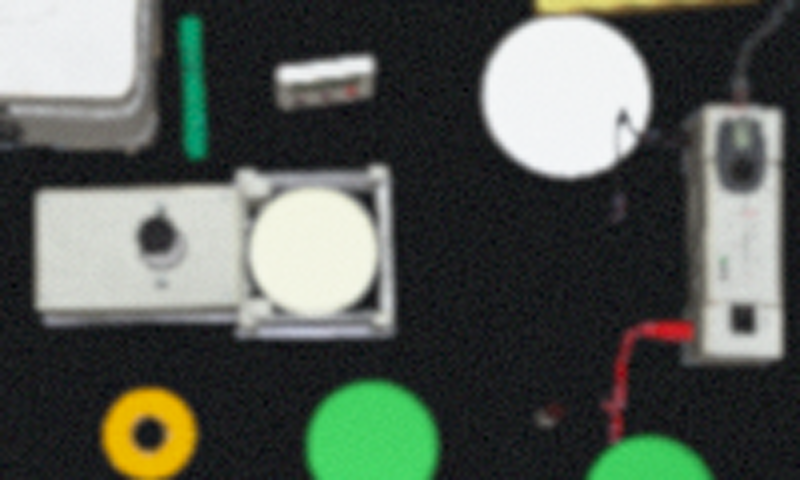

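View pics/sz.png

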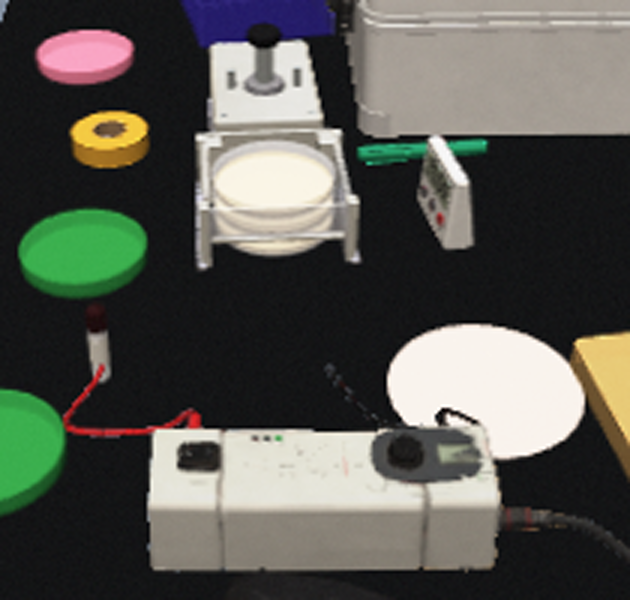

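The closer views confirm the layout. The timer is at tz (325,82), which is on the pad's side. A dark lead lies over the pad's right edge at tz (620,130). Plan: press the plunger, push the plate along +x past the tower, then push it along -y onto the pad. First I align the tool (tool x = -X, tool y = +Y) and move above the plunger with the fingers shut.

```bash
python3 -m handwheel '[[[0,0,0],-9],[[0,0,0],-9.1],[[-4,-2.1,0],0],[[-4,-2.1,0],0],[[-4,-2.2,0],0],[[-4,-2.2,0],0],[[-4,-2.2,0],0],[[-4,-2.2,0],0],[[-4,-2.2,0],0],[[-4,-2.2,0],0],[[-3.5,-1.9,0],0],[[0,0,4],0]]' 0 40
python3 - <<'E'
from h import *
s=env.state();c=env.camera("wrist");cv2.imwrite("pics/w1.png",c["image"])
print(s["time"],s["tool_pos"],R.from_quat(s["eef_rot"]).as_matrix().round(3).tolist(),s["finger_gap"])
print(np.array(c["hand_eye"]).round(3).tolist())
E
```

```text
time: 1.6
tool_pos: [0.5366, 0.3523, 0.2175]
eef_rot: [0.001, 1.0, 0.001, 0.002]
wrist_force: [0.5, 0.1, -0.3]
finger_gap: -0.0001
grasp_force: 0.0
1.6 [0.53658853 0.35230976 0.21746798] [[-1.0, 0.003, 0.004], [0.003, 1.0, 0.001], [-0.004, 0.001, -1.0]] -5.833299978519667e-05
[[0.0, -0.966, -0.26, 0.067], [1.0, 0.0, -0.0, 0.0], [0.0, -0.26, 0.966, -0.118], [0.0, 0.0, 0.0, 1.0]]
```

View pics/w1.png

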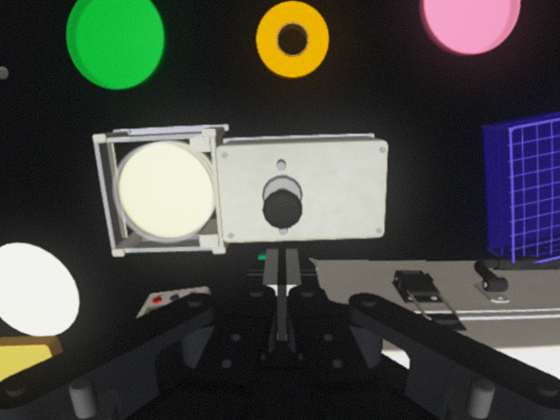

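The wrist view shows the button's top at (282,208), the stack's top plate at about (168,192), the pad partly in view at (35,289), and the shut fingers at (282,280).

```bash
cat >> h.py <<'E'
def wrist():
    s=env.state();c=env.camera("wrist")
    T=np.eye(4);T[:3,:3]=R.from_quat(s["eef_rot"]).as_matrix();T[:3,3]=s["tool_pos"]
    c["camera_from_world"]=np.linalg.inv(T@np.array(c["hand_eye"]));return s,c
E
python3 - <<'E'
from h import *
import pickle
s,c=wrist();t=pickle.load(open("c0.pkl","rb"))["top"]
im=c["image"][185:235,255:310];m=(im.max(2)<60).astype(np.uint8)
n,l,st,ce=cv2.connectedComponentsWithStats(m);i=1+np.argmax(st[1:,4]);print(st[i],ce[i]+[255,185])
for p in((282,208.5),ce[i]+[255,185]):print(onplane(c,p,.11),two(c,p,t,(243.6,208.5)))
print("stack",onplane(c,(168,191.5),.045), two(c,(168,191.5),t,(282.9,211.6)))
E
```

```text
[  9  14  39  36 369] [284.7100271 222.7696477]
[0.52513988 0.35256244 0.11      ] (array([0.53698535, 0.35469613, 0.07381373]), np.float64(0.0063026374245170515))
[0.53494231 0.35434881 0.11      ] (array([0.53187363, 0.35367319, 0.11864818]), np.float64(0.0014635330262652928))
stack [0.52717747 0.25560694 0.045     ] (array([0.5360727 , 0.24847603, 0.02338621]), np.float64(0.00861010849274944))
```

```bash
python3 - <<'E'
from h import *
import pickle
t=pickle.load(open("c0.pkl","rb"))["top"]
s,c=wrist();print(s["tool_pos"],s["time"],s["eef_rot"])
g=cv2.cvtColor(c["image"],cv2.COLOR_BGR2GRAY)
b=cv2.HoughCircles(g[175:245,250:315],cv2.HOUGH_GRADIENT,1,50,param1=80,param2=10,minRadius=15,maxRadius=23)
a=cv2.HoughCircles(g[120:270,100:235],cv2.HOUGH_GRADIENT,1,80,param1=80,param2=15,minRadius=42,maxRadius=58)
print(b,a)
p=b[0,0,:2]+[250,175];q=a[0,0,:2]+[100,120]
print(p,onplane(c,p,.11),two(c,p,t,(243.6,208.5)));print(q,onplane(c,q,.045),two(c,q,t,(282.9,211.6)))
E
```

```text
[0.5327436  0.35244693 0.21183016] 1.7 [ 4.74999817e-04  9.99993861e-01 -1.55300378e-03 -3.10492333e-03]
[[[32.5 42.5 20.1]]] [[[58.5 82.5 53. ]]]
[282.5 217.5] [0.53076575 0.3532105  0.11      ] (array([0.53406799, 0.35390409, 0.10056785]), np.float64(0.0017777468545798537))
[158.5 202.5] [0.53617757 0.24606145 0.045     ] (array([0.53490725, 0.24903133, 0.05269386]), np.float64(0.0011834188997090957))
```

```bash
python3 -m handwheel '[[[0,0.1,2.5],0],[[0,0,2.5],0],[[0,0,2],0],[[0,0,0.4],0],[[0,0,0.4],0],[[0,0,0.4],0],[[0,0,0.4],0],[[0,0,0.4],0],[[0,0,0.4],0],[[0,0,0.4],0],[[0,0,0.4],0],[[0,0,0.4],0]]'; python3 -m handwheel '[[[0,0,0.4],0],[[0,0,0.3],0],[[0,0,0],0]]'
```

```text
time: 3.25
tool_pos: [0.5339, 0.3548, 0.111]
eef_rot: [-0.0, 1.0, 0.0, 0.001]
wrist_force: [-0.8, -0.1, 7.4]
finger_gap: -0.0003
grasp_force: 3.4
time: 3.62
tool_pos: [0.5339, 0.3548, 0.1038]
eef_rot: [-0.0, 1.0, 0.0, 0.0]
wrist_force: [0.1, 1.0, 4.3]
finger_gap: -0.0001
grasp_force: 2.3
```

```bash
python3 -m handwheel '[[[0,0,0.2],0],[[0,0,0.1],0],[[0,0,0],0]]'
```

```text
time: 4.0
tool_pos: [0.534, 0.3548, 0.1024]
eef_rot: [-0.0, 1.0, 0.0, 0.001]
wrist_force: [-7.1, -3.3, 21.2]
finger_gap: -0.0001
grasp_force: 11.0
```

Hard stop reached. I'll retract slowly, climb, and look from the top.

```bash
python3 -m handwheel '[[[0,0,-0.5],0],[[0,0,-0.5],0],[[0,0,-0.7],0],[[0,0,-1],0],[[0,0,-1.5],0],[[0,0,-2],0],[[0,0,-4],0],[[0,0,-3],0],[[0,0,0],0]]' 0.6
cat > look.py <<'E'
from h import *
import sys
c=env.camera("top");s=env.camera("side");n=sys.argv[1]
a=cv2.resize(c["image"][150:270,205:405],None,fx=3,fy=3);b=cv2.resize(s["image"][185:385,195:405],None,fx=1.8,fy=1.8)
im=np.zeros((360,980,3),np.uint8);im[:,:600]=a;im[:360,600:978]=b
cv2.imwrite(f"pics/{n}.png",cv2.resize(im,(784,288)))
im=c["image"].astype(int);m=((im.min(2)>110)&(im[...,2]-im[...,0]>10)).astype(np.uint8);m[:145]=0;m[245:]=0;m[:,:255]=0;m[:,375:]=0
k,l,st,ce=cv2.connectedComponentsWithStats(cv2.morphologyEx(m,cv2.MORPH_OPEN,np.ones((3,3),np.uint8)))
for i in range(1,k):
    if st[i,4]>100:print(ce[i].round(1),st[i],onplane(c,ce[i],.015).round(4))
print(env.state()["tool_pos"],env.state()["finger_gap"],env.state()["time"])
E
python3 look.py l1
```

```text
time: 5.12
tool_pos: [0.5343, 0.355, 0.2362]
eef_rot: [-0.0, 1.0, 0.001, 0.002]
wrist_force: [0.2, 0.1, 0.0]
finger_gap: 0.0515
grasp_force: 0.0
[353.2 147.5] [341 145  27   7 155] [0.7344 0.0456 0.015 ]
[326.3 212.8] [311 198  31  31 739] [0.5397 0.1249 0.015 ]
[277.7 230.3] [256 204  42  41 636] [0.4877 0.2632 0.015 ]
[0.53356734 0.35453731 0.23272942] 0.05111947093495192 5.225
```

View pics/l1.png

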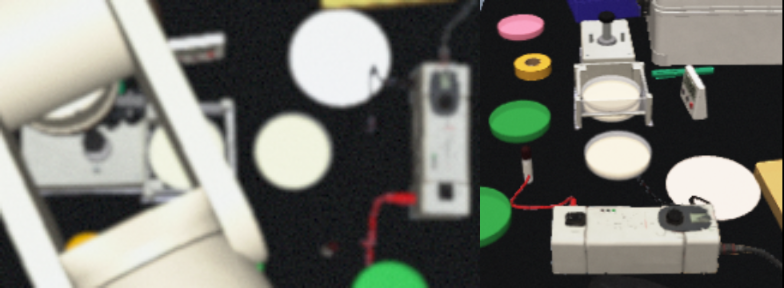

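The plate is out at about (0.540, 0.125) in world, top-crop (292,150). The plunger is up at side-crop (605,18), and the next plates sit in the tower. The bystanders have not moved. I'll move behind the plate on the -x side.

```bash
python3 -m handwheel '[[[1.4,-4.6,0],0],[[1.4,-4.6,0],0],[[1.4,-4.6,0],0],[[1.4,-4.6,0],0],[[1.3,-4.6,0],0],[[0,0,3],0],[[0,0,4],0],[[0,0,4],0],[[0,0,4],0],[[0,0,1],0],[[0,0,0],0],[[0,0,0],0]]'
```

```text
time: 6.72
tool_pos: [0.4653, 0.1246, 0.0737]
eef_rot: [-0.0, 1.0, 0.0, 0.001]
wrist_force: [-0.1, 0.3, 0.5]
finger_gap: 0.0514
grasp_force: 0.0
```

```bash
python3 -m handwheel '[[[0,0,2.5],0],[[0,0,2],0],[[0,0,0],0],[[-1,0,0],0],[[-1,0,0],0],[[-0.8,0,0],0],[[-0.8,0,0],0],[[-0.8,0,0],0],[[-0.8,0,0],0],[[-0.8,0,0],0],[[-0.5,0,0],0],[[0,0,0],0]]'; python3 look.py l2
```

```text
time: 8.22
tool_pos: [0.5298, 0.1245, 0.0272]
eef_rot: [-0.0, 1.0, -0.0, -0.0]
wrist_force: [0.2, -0.1, 0.8]
finger_gap: 0.0514
grasp_force: 0.0
[355.6 147.3] [340 145  35   7 190] [0.735  0.0386 0.015 ]
[338.8 202. ] [ 308  166   67   79 2862] [0.5717 0.0888 0.015 ]
[282.2 212.8] [267 198  31  30 743] [0.5384 0.2509 0.015 ]
[0.52940031 0.12454767 0.02719358] 0.05106455488261883 8.325
```

View pics/l2.png

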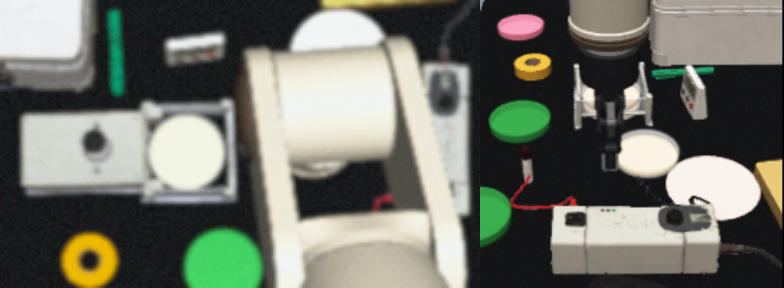

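The fingers are cradling the plate at side-crop (648,153), and it has moved in +x. I'll continue.

```bash
python3 -m handwheel '[[[-0.8,0,0],0],[[-0.8,0,0],0],[[-0.8,0,0],0],[[-0.8,0,0],0],[[-0.8,0,0],0],[[-0.8,0,0],0],[[-0.8,0,0],0],[[-0.8,0,0],0],[[-0.8,0,0],0],[[-0.5,0,0],0],[[0,0,0],0],[[0,0,0],0]]'; python3 - <<'E'
from h import *
c=env.camera("side");print(onplane(c,(312.4,291),.015))
cv2.imwrite("pics/s3.png",cv2.resize(c["image"][185:385,195:475],None,fx=2.5,fy=2.5))
E
```

```text
time: 9.82
tool_pos: [0.6064, 0.1246, 0.0272]
eef_rot: [-0.0, 1.0, -0.0, -0.0]
wrist_force: [-0.3, 0.4, -0.1]
finger_gap: 0.0511
grasp_force: 0.0
[0.58247045 0.11367852 0.015     ]
```

View pics/s3.png

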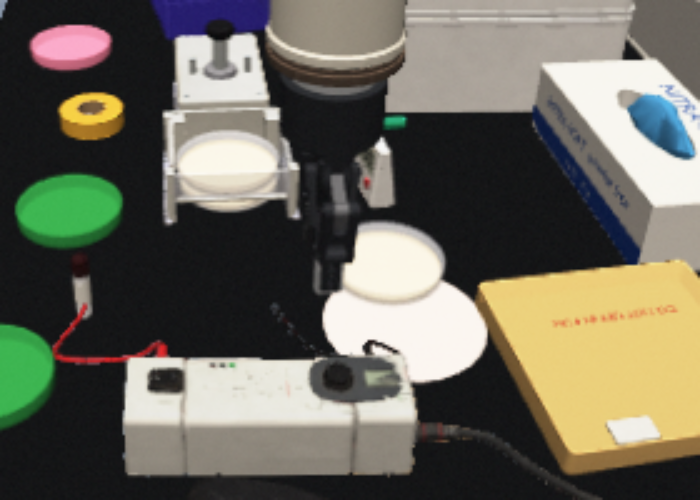

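The plate's front is on the pad (plate centre about (397,263) in the crop). I'll back off, rise, turn 90°, and measure.

```bash
python3 -m handwheel '[[[1,0,0],0],[[1.5,0,0],0],[[0,0,-4],0],[[0,0,-5],0],[[0,0,-5],0],[[0,0,0],10],[[0,0,0],10],[[0,0,0],10],[[0,0,0],10],[[0,0,0],10],[[0,0,0],10],[[0,0,0],10]]'; python3 -m handwheel '[[[0,0,0],10],[[0,0,0],10],[[-2,6,-2],0],[[4,0,-4],0],[[5,0,0],0],[[0,0,0],0],[[0,0,0],0],[[0,0,0],0]]'
python3 - <<'E'
from h import *
s,c=wrist();d=env.camera("side")
print(s["tool_pos"],s["eef_rot"],s["q"])
cv2.imwrite("pics/w4.png",np.hstack([cv2.resize(c["image"],(400,300)),cv2.resize(d["image"][185:385,195:462],(400,300))]))
E
```

```text
time: 11.38
tool_pos: [0.5806, 0.1246, 0.1672]
eef_rot: [0.576, 0.818, -0.0, -0.0]
wrist_force: [0.2, 0.5, -0.2]
finger_gap: 0.0513
grasp_force: 0.0
time: 12.38
tool_pos: [0.6379, 0.1949, 0.2261]
eef_rot: [0.707, 0.707, -0.0, 0.0]
wrist_force: [0.2, -0.4, 0.7]
finger_gap: 0.0512
grasp_force: 0.0
[0.63786835 0.19485507 0.22605192] [ 7.07349611e-01  7.06863831e-01 -2.24724351e-04  2.20995894e-05] [ 1.81202098e-01  3.53558925e-01  1.24652059e+00 -2.91709904e-04
  1.54185801e+00  1.81897586e-01]
```

View pics/w4.png

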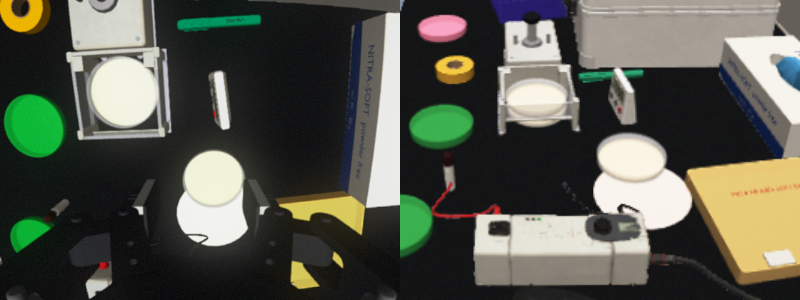

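The wrist pane shows the plate at about (213,179), overlapping the pad at about (213,209), with the timer clear at (219,100). The side pane confirms this, and the dispenser still holds two plates.

```bash
cat > m.py <<'E'
from h import *
def fit(c,box,f):
    x0,y0,x1,y1=box;im=c["image"][y0:y1,x0:x1].astype(int);m=f(im).astype(np.uint8)
    m=cv2.morphologyEx(m,cv2.MORPH_OPEN,np.ones((3,3),np.uint8));k=max(cv2.findContours(m,0,1)[0],key=cv2.contourArea)
    e=cv2.fitEllipse(cv2.convexHull(k));return np.array(e[0])+[x0,y0],e[1]
beige=lambda im:(im.min(2)>100)&(im[...,2]-im[...,0]>18)
white=lambda im:im.min(2)>100
E
python3 - <<'E'
from m import *
s,c=wrist();print(s["tool_pos"])
p,a=fit(c,(245,195,350,300),beige);print("plate",p,a,onplane(c,p,.015))
q,a=fit(c,(235,195,355,355),white);print("union",q,a)
for u in((246,297),(349,297),(297,346),(302,135),(306,181),(318,180)):print(u,onplane(c,u,0 if u[1]>200 else .0).round(4))
d=env.camera("side");p2,a=fit(d,(320,265,380,307),beige);print(p2,a,onplane(d,p2,.015),two(c,p,d,p2))
E
```

```text
[0.63810523 0.19486261 0.22613064]
plate [298.37602615 248.7334671 ] (76.12347412109375, 81.16468811035156) [0.65434806 0.12975481 0.015     ]
union [298.89748764 279.09139252] (109.77510070800781, 136.25201416015625)
(246, 297) [0.5971 0.0656 0.    ]
(349, 297) [0.7129 0.0653 0.    ]
(297, 346) [6.552e-01 4.000e-04 0.000e+00]
(302, 135) [0.6573 0.2433 0.    ]
(306, 181) [0.662  0.1973 0.    ]
(318, 180) [0.6741 0.1984 0.    ]
[349.06784058 291.81560898] (29.874242782592773, 44.661109924316406) [0.65228928 0.1080056  0.015     ] (array([0.655609  , 0.12432269, 0.00167871]), np.float64(0.0011814895739807143))
```

```bash
python3 -m handwheel '[[[-1.2,1.7,0],0],[[0,0,4],0],[[0,0,5],0],[[0,0,5],0],[[0,0,3],0],[[0,0,1.8],0],[[0,0,1],0],[[0,0,0],0],[[0,0,0],0]]'; python3 -m handwheel '[[[-0.7,0,0],0],[[-0.7,0,0],0],[[-0.7,0,0],0],[[-0.7,0,0],0],[[-0.7,0,0],0],[[-0.7,0,0],0],[[-0.7,0,0],0],[[-0.7,0,0],0],[[-0.7,0,0],0],[[-0.4,0,0],0],[[0,0,0],0],[[0,0,0],0]]'
```

```text
time: 13.7
tool_pos: [0.6558, 0.1838, 0.0294]
eef_rot: [0.707, 0.707, 0.001, 0.001]
wrist_force: [-0.3, 0.7, 0.6]
finger_gap: 0.0511
grasp_force: 0.0
time: 15.2
tool_pos: [0.6552, 0.1169, 0.0281]
eef_rot: [0.707, 0.707, -0.0, 0.0]
wrist_force: [-0.5, 0.1, -1.4]
finger_gap: 0.0512
grasp_force: 0.0
```

Back off, rise to the same viewing height, and check.

```bash
python3 -m handwheel '[[[1,0,0],0],[[1.5,0,0],0],[[0,0,-4],0],[[0,0,-5],0],[[0,0,-6],0],[[1.5,-1.7,-5],0],[[4,0,0],0],[[0,0,0],0],[[0,0,0],0]]'
python3 - <<'E'
from m import *
s,c=wrist();d=env.camera("side")
print(s["tool_pos"],s["time"])
p,a=fit(c,(235,215,355,385),beige);print("plate",p,a,onplane(c,p,.015))
q,b=fit(c,(235,215,355,385),white);print("pad",q,b,onplane(c,q,0))
cv2.imwrite("pics/w5.png",np.hstack([cv2.resize(c["image"],(400,300)),cv2.resize(d["image"][185:385,195:462],(400,300))]))
E
```

```text
time: 16.32
tool_pos: [0.6379, 0.1974, 0.2277]
eef_rot: [0.707, 0.708, -0.0, -0.0]
wrist_force: [0.8, -0.0, 0.2]
finger_gap: 0.0511
grasp_force: 0.0
[0.63791228 0.19737793 0.22771948] 16.325
plate [297.11388016 298.05005646] (69.3803482055664, 76.9751205444336) [0.65377444 0.07453598 0.015     ]
pad [299.99600983 297.64263153] (95.40327453613281, 106.0225601196289) [ 6.57760104e-01  6.64745248e-02 -5.55111512e-17]
```

View pics/w5.png

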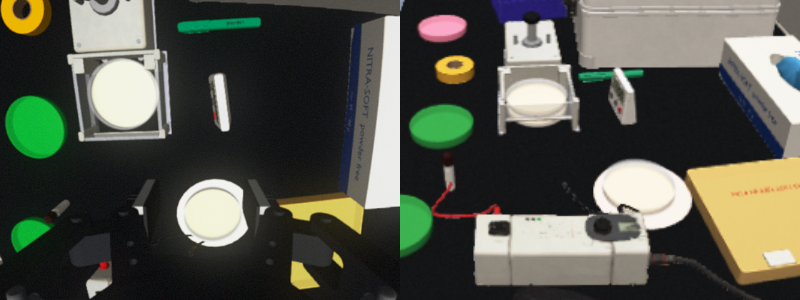

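The plate lies wholly on the pad: wrist pane, plate (212,213) inside the pad (214,213), about 9 mm off centre. The vial, timer, tape roll and dispenser look undisturbed, and the arm is clear, so I'm handing in.

```bash
python3 -c "
from workcell import env
print(env.job_done())"
```

```text
the job is handed in; nothing more can be done
None
```

I handed the job in at about 16 s: one plate was dispensed and pushed wholly onto the pad, about 9 mm off its centre (18 mm allowed), with the plunger up, two plates still in the dispenser and the bystanders looking undisturbed in the last picture; the hand-in call returned no verdict.

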